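# Drop the thumb latch of a phone repair jig

## Robot

A 7-joint arm with a two-finger parallel gripper is mounted at the origin on the work surface. World frame = base frame: x ahead of the robot, y to its left, z up, the work surface at z = 0. Lengths are in m, angles in rad, forces in N, time in s.
With the tool pointing down it reaches from about 0.4 to 0.85 m from the base axis. Payload 10.4 kg.
Tool frame: the origin (TCP) lies midway between the tips of the shut fingers; the grasp point (between the pads) lies 19 mm behind it (arm.grip_point_offset is the distance from the TCP to the grasp point, in m); z points along the fingers, y is the line along which they close (so a half turn about z gives the same grasp; the last joint's range is limited). The gripper opens to 85 mm and grips with 20 to 120 N. Pads are 22 mm wide; open, the fingers measure 114 mm over their backs; the gripper's body (76 mm by 85 mm) begins 54 mm behind the grasp point. The pads swing forward as they close: fully open they stand 13 mm farther back than shut.
Start: joints at [1.192, 0.332, -0.065, 1.46, 0.022, 1.35, -0.088], TCP at [0.218, -0.586, 0.231] pointing down, gripper open.
Joint ranges: [-2.6, 2.6], [-0.5, 2.12], [-1.47, 1.34], [0.16, 2.42], [-1.27, 4.41], [0.06, 2.06], [-2.6, 2.6]. Speed limits (rad/s): [2.22, 2.22, 2.79, 2.79, 3.14, 3.14, 3.14].

## Interface

Orientations are given as a unit quaternion [x, y, z, w].
In Python, from workcell import arm gives the robot as it stands. The module is installed in compiled form; this text tells all that it offers. Calls block until the motion is done:
- arm.move_to(position, orientation): joint-space move of the TCP to a pose.
- arm.move_linear(position, frame=None, rate=0.15, threshold=None): straight line of the TCP; frame=None keeps the orientation; rate is the mean speed in m/s. With threshold (N) it stops when the force on the tool has changed by that much, and returns True; else False.
- arm.move_j(angles): joint-space move.
- arm.release() and arm.grab(newtons=None): open the fingers fully, or close them until they stop; newtons is the grip in N (None keeps the last).
- arm.hold(seconds).
- arm.solve_ik(position, orientation): joint angles nearest the present ones, or None.
- arm.observe(): the state.
- arm.capture(name): name is "side" or "top" or "wrist"; returns a dict with "pixels" (384x512x3 uint8, red, green, blue), "intrinsics" (3x3 intrinsics, pixels), "origin" and "rotation" of the camera in the world. Camera axes: x right, y down, z forward; pixel columns grow to the right and rows downward; lengths in m; the calibration is good to about 2 mm. A picture is of the moment at which its call begins. There is no depth.
A pose or a line that the arm cannot do raises arm.PlanningError and nothing moves.
- arm.sign_off(): hands the job in; it is judged then, once.
The state is a dict: "clock": time; "q": joint angles; "joint_vel": joint speeds; "joint_efforts": joint torques, N m; "position": TCP position; "ee_rot": TCP orientation; "ft_force": force on the tool from outside, world axes, zero at the start; "torque": the same for the moment, N m; "gripper_width": finger opening in m; "finger_force": force on a finger pad.
Only numpy, scipy, OpenCV 4.12 (cv2) and the standard library are available. Lean on these libraries where they do the work, as an engineer would, in place of code of your own. Each camera call takes 0.05 s, during which the arm holds its last target. There are 200 camera calls.

## Task

Close the sprung sliding jaw of the repair jig over the end of the phone and latch it: lift the red thumb tab so that the latch bar passes over the yellow striker, bring it forward until the bar's end gently meets the catch's back wall, and let the bar drop fully into the slot so that it holds the jaw by itself. Do not force the bar against the catch, and leave the phone and the things on the table where they are.

Things in the scene. Friction and masses are not known exactly. Their poses are not given: they have to be found in the camera images.
- jig: Repair jig: aluminium plate 330 x 180 x 12 mm fixed to the table; place and yaw vary. Origin: under the plate, 5 mm from its centre towards the sliding jaw, at table height. x runs along the plate from the blue sliding jaw (near end) to the fixed blue jaw (far end), y left, z up. A black phone lies on it, to the right of the latch.
- jaw (a joint): Travel (m) of the blue sliding jaw along the plate's +x, its lip going over the phone's end. 0 = fully back, its start; 0.061 +- 0.012 when latched. A damped spring pushes it back (-x): 3.6 N at 0, 5.4 N when latched, plus 100 N per m/s of speed, so let go it creeps back at about 50 mm/s.
- latch (a joint): Angle (rad) of the steel latch bar that pivots on the jaw: 0 = level on its stop (at start and in the slot), positive = free end lifted, at most 0.35. Only its weight (0.19 to 0.28 kg) holds it down; lifting it at the tab takes about 2 N, but 6 to 10 N while the tab also pushes the jaw along. It clears the striker above 0.1 rad.
- latch_pivot (a point): Pivot of the latch bar, on the jaw, 22 mm above the table; the pivot axis is the plate's y. The bar runs 110 mm from it along the plate's +x, 8 mm wide, 29 to 41 mm above the table when level. Its axes turn with the jig.
- tooth (a point): Underside centre of the square tooth at the bar's free end: 8 mm long (x), 12 mm wide, reaching down to 17 mm above the table when level; 106 mm along the bar from the pivot. The bar's end face lies 4 mm beyond this point.
- thumb_tab (a point): Grip point on the red thumb tab on the bar: tab 26 mm long (plate's x), 14 mm thick (y: pinch across it), top 87 mm above the table when level. The point lies on its mid plane, 15 mm below its top, 70 mm along the bar from the pivot and 50 mm above the pivot. The tab can turn between gripping fingers. It is 72 mm above the table when level.
- catch: Yellow catch in line with the bar. Origin on the plate's top (z 12 mm) at the NOMINAL near edge of its slot; axes as the jig's. Along x: blunt striker block from -22 to 0 mm, 15 mm high; slot 0 to 12 mm; rigid back wall 12 to 21 mm, 58 mm high. The yellow part is clamped in a slotted hole: it really sits up to 12 mm nearer or farther along x. Gentle is under 14 N on it.
- back_wall (a point): NOMINAL middle of the face of the catch's back wall that looks at the jaw, 30 mm above the plate's top; really up to 12 mm nearer or farther along the plate's x, to be felt for. The bar cannot pass over the wall. The grip point swings back 13 mm relative to the jaw as it rises 14 mm (0.22 rad): lowering it straight down pushes the jaw back as much.
- phone_center (a point): Centre of the black phone, 150 x 72 x 9 mm, that lies loose on the jig's plate, long side along the plate's x; a bystander to be left in place.
- spare_phone_center (a point): A second black phone, 150 x 72 x 9, lying flat on the table; its centre (sizes in mm). A bystander.
- tin_center (a point): A flat silver metal tin, 95 x 65 x 22, on the table; its centre (sizes in mm). A bystander.
- jar_mid (a point): A small blue flux jar with a white cap, 52 in diameter and 50 tall, upright; its centre (sizes in mm). A bystander.
- driver_grip (a point): A screwdriver with an orange handle, 170 long, lying on the table; a point on its handle (sizes in mm). A bystander.
- tray_mid (a point): A green divided parts tray, 110 x 80 x 30; its centre (sizes in mm). A bystander.
- battery_center (a point): A flat yellow battery pack, 85 x 45 x 6, lying on the table; its centre (sizes in mm). A bystander.

How it is judged:
By the outcome, as a careful person would: the job done as asked, in the order asked, and still so for the second after the job is handed in, with the robot touching nothing.
It also fails if it takes over 42 s, if anything falls off the work surface, if the arm or the gripper's body presses on something with over 40 N, if the wrist force passes 120 N, or if a joint passes its speed limit or range.

## Working session

There is one attempt and no reset: what is moved stays moved. The work goes in short steps, each a Python script; the robot and the scene stay as the last script left them, time stands still between calls to the robot, and variables do not carry over. Pictures are saved under pics/ and viewed, at most 10 in all, crops included, and the job is handed in when it is done.

```bash
mkdir -p pics; ls
python3 - <<'E'
from workcell import arm
import cv2,numpy as np,pickle
s=arm.observe(); print(s)
for n in("top","side"):
    c=arm.capture(n); pickle.dump(c,open(n+'.pkl','wb'))
    cv2.imwrite(f'pics/{n}0.png',c['pixels'][...,::-1]); print(n,c['intrinsics'],c['origin'],c['rotation'])
E
```

```text
pics
{'clock': 0.0, 'q': array([ 1.1923933 ,  0.33289909, -0.06469007,  1.46096244,  0.02159269,
        1.34988447, -0.08850232]), 'joint_vel': array([-4.84614778e-04,  2.46217436e-04, -2.28219072e-04, -6.12364469e-04,
       -7.79271898e-04,  4.03119602e-04, -5.24210635e-05]), 'joint_efforts': array([ 1.68989220e-03, -6.25449443e+01,  5.04876708e-02, -3.91600192e+01,
        1.64243812e-02,  9.88911081e-03,  3.79985647e-05]), 'position': array([ 0.21757324, -0.5855005 ,  0.23048882]), 'ee_rot': array([ 9.84216238e-01,  1.76968545e-01, -1.60121046e-04, -7.11303585e-04]), 'ft_force': array([-0.33755687, -0.10607304,  0.02203133]), 'torque': array([-0.00578646, -0.00595768, -0.00912897]), 'finger_force': 0.0, 'gripper_width': 0.08524922099566298}
top [[370.50917691   0.         256.20184475]
 [  0.         370.50917691 188.45815762]
 [  0.           0.           1.        ]] [0.36289173 0.01978257 1.12231507] [-0.69750895  0.713265   -0.05761967  0.03760693]
side [[404.65156034   0.         258.87308752]
 [  0.         404.65156034 190.6212286 ]
 [  0.           0.           1.        ]] [0.21632769 0.70888203 0.955564  ] [-0.18088698  0.91947227 -0.34146373  0.07247878]
```

View pics/top0.png

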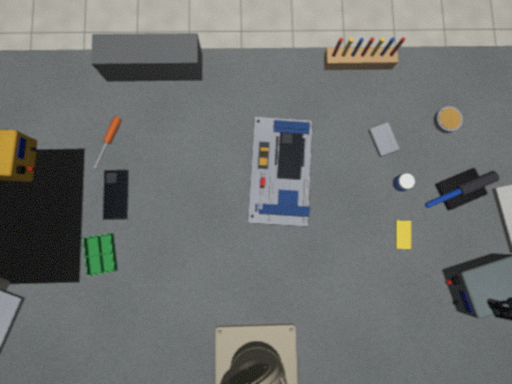

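View pics/side0.png

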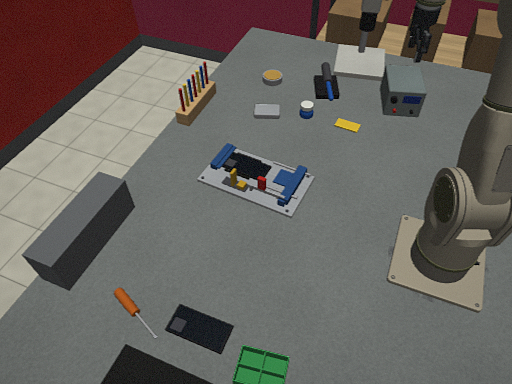

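The top view shows the jig plate at about (280,171), with the red tab at (263,182), the yellow catch at (264,155), and the sliding jaw at (285,208), nearest the robot. The side view shows the tab at (262,183) and the catch wall at (234,177).

```bash
cat > h.py <<'E'
import cv2,numpy as np
from scipy.spatial.transform import Rotation as R
def rays(c,uv):
    d=np.c_[np.atleast_2d(uv),np.ones(len(np.atleast_2d(uv)))]@np.linalg.inv(c['intrinsics']).T
    r=np.array(c['rotation']); M=r if r.shape==(3,3) else R.from_quat(r).as_matrix()
    return d@M.T
def onz(c,uv,z):
    d=rays(c,uv); o=np.array(c['origin']); return o+d*((z-o[2])/d[:,2])[:,None]
def cross(c1,u1,c2,u2):
    A=[];b=[]
    for c,u in((c1,u1),(c2,u2)):
        d=rays(c,u)[0];d/=np.linalg.norm(d);P=np.eye(3)-np.outer(d,d);A.append(P);b.append(P@np.array(c['origin']))
    return np.linalg.lstsq(np.vstack(A),np.hstack(b),rcond=None)[0]
def mask(c,lo,hi,box):
    h=cv2.cvtColor(c['pixels'],cv2.COLOR_RGB2HSV); m=cv2.inRange(h,lo,hi); k=np.zeros_like(m); x0,y0,x1,y1=box; k[y0:y1,x0:x1]=m[y0:y1,x0:x1]; return k
def cen(m):
    y,x=np.nonzero(m); return np.array([x.mean(),y.mean()]),len(x),(x.min(),y.min(),x.max(),y.max())
E
python3 - <<'E'
from h import *; import pickle
t=pickle.load(open('top.pkl','rb'));s=pickle.load(open('side.pkl','rb'))
bt=(240,105,325,235);bs=(190,140,320,215)
red=((170,120,60),(180,255,255)); red2=((0,120,60),(6,255,255)); yel=((15,120,80),(35,255,255)); blu=((100,120,50),(125,255,255))
rt=cen(mask(t,*red,bt)|mask(t,*red2,bt)); rs=cen(mask(s,*red,bs)|mask(s,*red2,bs)); print('red',rt,rs,cross(t,rt[0],s,rs[0]))
for n,c,b in(('t',t,bt),('s',s,bs)):
    for nm,k in(('yel',yel),('blue',blu)): print(n,nm,cen(mask(c,*k,b)))
# plate: light grey
h=cv2.cvtColor(t['pixels'],cv2.COLOR_RGB2HSV); m=np.zeros((384,512),np.uint8); m[105:235,240:325]=(h[105:235,240:325,2]>135)*255
m|=mask(t,*blu,bt)
cs,_=cv2.findContours(m,cv2.RETR_EXTERNAL,cv2.CHAIN_APPROX_NONE); c=max(cs,key=cv2.contourArea)
r=cv2.minAreaRect(c); box=cv2.boxPoints(r); P=onz(t,box,.012); print(r,P, [np.linalg.norm(P[i]-P[(i+1)%4]) for i in range(4)],P.mean(0))
for i in range(2):
    d=P[i+1]-P[i];print(np.arctan2(d[1],d[0]))
print('red top at z.087',onz(t,rt[0],.087))
b=mask(t,*blu,bt)
cs,_=cv2.findContours(b,cv2.RETR_EXTERNAL,cv2.CHAIN_APPROX_NONE)
for c in cs:
    if cv2.contourArea(c)>50: print(cv2.minAreaRect(c))
E
```

```text
red (array([262.34375, 181.59375]), 32, (np.int64(261), np.int64(178), np.int64(264), np.int64(186))) (array([261.26923077, 182.40384615]), 104, (np.int64(257), np.int64(176), np.int64(265), np.int64(190))) [ 0.52453376 -0.03027053  0.06701996]
t yel (array([263.09302326, 157.36046512]), 86, (np.int64(259), np.int64(147), np.int64(267), np.int64(165)))
t blue (array([287.92412451, 177.97957198]), 1028, (np.int64(260), np.int64(121), np.int64(308), np.int64(215)))
s yel (array([237.        , 179.87272727]), 110, (np.int64(230), np.int64(168), np.int64(245), np.int64(189)))
s blue (array([266.80707763, 173.00456621]), 876, (np.int64(211), np.int64(143), np.int64(306), np.int64(206)))
((280.6601257324219, 170.7683868408203), (60.26180648803711, 106.52047729492188), 3.6913859844207764) [[ 0.41267638  0.01589336  0.012     ]
 [ 0.74146961 -0.01227836  0.012     ]
 [ 0.72611679 -0.19947551  0.012     ]
 [ 0.39696144 -0.16389977  0.012     ]] [np.float64(0.3299979328803354), np.float64(0.187825660741462), np.float64(0.33107231639560425), np.float64(0.1804786048269369)] [ 0.56930606 -0.08994007  0.012     ]
-0.0854734217592327
-1.652627360990125
red top at z.087 [[ 0.52221785 -0.02914942  0.087     ]]
((284.6439514160156, 202.19651794433594), (48.218414306640625, 23.64137077331543), 3.5763344764709473)
((291.3268737792969, 127.27043151855469), (33.37238693237305, 11.1033353805542), 3.5763344764709473)
```

```bash
cat >> h.py <<'E'
def q(psi): return [np.cos(psi/2),np.sin(psi/2),0,0]
E
python3 - <<'E'
from h import *; from workcell import arm; import pickle
arm.move_to([.5235-.03,-.030,.19],q(-.09)); 
c=arm.capture('wrist'); pickle.dump(c,open('w1.pkl','wb')); cv2.imwrite('pics/w1.png',c['pixels'][...,::-1])
s=arm.observe();print(s['clock'],s['position'],s['ee_rot'],s['q'],c['origin'],c['intrinsics'],s['ft_force'])
E
```

```text
2.375 [ 0.49358024 -0.03087212  0.18999865] [ 9.98958180e-01 -4.56349991e-02 -8.56074144e-06  2.13552092e-05] [ 0.62159263  0.12793893 -0.69135747  1.82340027  0.08675616  1.2206496
 -1.75766334] [ 0.57387772 -0.03818594  0.33139387] [[343.69617008   0.         255.93291825]
 [  0.         343.69617008 187.13300281]
 [  0.           0.           1.        ]] [-0.02609296 -0.56423178 -0.2198497 ]
```

View pics/w1.png

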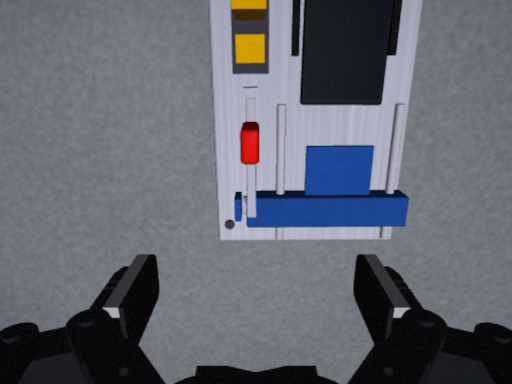

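The wrist view shows the red tab's top face at about (250,147) and the latch bar from (251,215) to (250,88). The striker is at (250,48), with the wall cut off at the top. The plate's left edge runs from (212,60) to (220,240).

Run:
```python
from h import *; import pickle
c=pickle.load(open('w1.pkl','rb')); h=cv2.cvtColor(c['pixels'],cv2.COLOR_RGB2HSV)
m=mask(c,(0,150,200),(8,255,255),(230,110,270,175))|mask(c,(172,150,200),(180,255,255),(230,110,270,175))
r=cv2.minAreaRect(np.argwhere(m)[:,::-1].astype(np.float32)); print(r); B=onz(c,cv2.boxPoints(r),.087); print(B,[np.linalg.norm(B[i]-B[i-1]) for i in range(4)]); tab=B.mean(0)
# plate left edge
pts=[]
for v in range(40,235,5):
    row=(h[v,180:240,2]>150)&(h[v,180:240,1]<60); i=np.argmax(row)
    pts.append((180+i,v))
P=onz(c,pts,.012); L=cv2.fitLine(P[:,:2].astype(np.float32),cv2.DIST_HUBER,0,.001,.001).ravel(); yaw=np.arctan(L[1]/L[0]); print('yaw edge',yaw)
# phone right?  blue jaw bar
y=mask(c,(15,150,150),(35,255,255),(225,25,275,75)); r2=cv2.minAreaRect(np.argwhere(y)[:,::-1].astype(np.float32)); Y=onz(c,cv2.boxPoints(r2),.027); st=Y.mean(0)
print(r2,Y,[np.linalg.norm(Y[i]-Y[i-1]) for i in range(4)])
d=st-tab;print('tab',tab,'striker c',st,'yaw tab-striker',np.arctan2(d[1],d[0]),'dist',np.hypot(d[0],d[1]))
n=np.array([-L[1],L[0]]);n/=np.linalg.norm(n);print('tab to left edge',(L[2:]-tab[:2])@n)
```

```text
((250.0, 146.5), (29.0, 14.0), 90.0)
[[ 0.53324912 -0.02551249  0.087     ]
 [ 0.53234169 -0.0354416   0.087     ]
 [ 0.51116235 -0.03353149  0.087     ]
 [ 0.51209617 -0.02332485  0.087     ]] [np.float64(0.021265774558951317), np.float64(0.009970483746046286), np.float64(0.021265298798663936), np.float64(0.010249274928614441)]
yaw edge -0.08542542
((249.5, 48.0), (28.0, 29.0), 90.0) [[ 0.603183   -0.02413272  0.027     ]
 [ 0.60104596 -0.04759364  0.027     ]
 [ 0.57974016 -0.04581286  0.027     ]
 [ 0.58193179 -0.02177392  0.027     ]] [np.float64(0.021381709210599262), np.float64(0.023558049759463177), np.float64(0.02138008857868095), np.float64(0.024138634627429403)]
tab [ 0.52221234 -0.02945261  0.087     ] striker c [ 0.59147523 -0.03482829  0.027     ] yaw tab-striker -0.07745740553420896 dist 0.06947119090569584
tab to left edge 0.03340349550503519
```

```bash
cat >> h.py <<'E'
YAW=-.0855; ex=np.array([np.cos(YAW),np.sin(YAW),0]); ez=np.array([0,0,1.])
def arc(th): # grip point offset rel. to level, jaw fixed: (along x, up)
    return .07*np.cos(th)-.05*np.sin(th)-.07, .07*np.sin(th)+.05*np.cos(th)-.05
def rep(arm,tag=''):
    s=arm.observe(); f=s['ft_force']; print(tag,round(s['clock'],2),s['position'].round(4),'Fx,Fz',round(float(f@ex),2),round(float(f[2]),2),f.round(2),'w',round(s['gripper_width'],4),'ff',round(s['finger_force'],1))
E
python3 - <<'E'
from h import *; from workcell import arm
T=np.array([.5222,-.0295,0])
arm.move_to(list(T+.12*ez),q(YAW)); rep(arm,'above')
arm.move_linear(list(T+.053*ez),rate=.06,threshold=8); rep(arm,'down')
arm.grab(35); rep(arm,'grab')
p0=arm.observe()['position']; np.save('p0.npy',p0)
for th in(.05,.1,.15,.2):
    a,b=arc(th); arm.move_linear(list(p0+a*ex+b*ez),rate=.03); rep(arm,th)
c=arm.capture('side'); cv2.imwrite('pics/s1.png',cv2.resize(c['pixels'][130:220,180:330,::-1],None,fx=5,fy=5))
E
```

```text
above 2.77 [ 0.5216 -0.0293  0.1199] Fx,Fz 0.0 0.57 [-0.05 -0.62  0.57] w 0.0853 ff 0.0
down 4.04 [ 0.5225 -0.0295  0.0534] Fx,Fz 0.66 0.03 [ 0.58 -0.97  0.03] w 0.0854 ff 0.0
grab 4.69 [ 0.5223 -0.0288  0.0532] Fx,Fz -1.21 2.47 [-0.98  2.78  2.47] w 0.0132 ff 38.0
0.05 4.99 [ 0.5196 -0.0286  0.0566] Fx,Fz 0.38 -4.22 [ 0.61  2.59 -4.22] w 0.0136 ff 37.1
0.1 5.28 [ 0.5166 -0.0283  0.0599] Fx,Fz 1.01 -3.99 [ 1.23  2.56 -3.99] w 0.0132 ff 36.8
0.15 5.58 [ 0.5137 -0.0281  0.063 ] Fx,Fz -0.32 -5.56 [-0.13  2.31 -5.56] w 0.0135 ff 36.5
0.2 5.87 [ 0.5106 -0.0278  0.066 ] Fx,Fz -1.57 -6.68 [-1.31  3.09 -6.68] w 0.0134 ff 36.2
```

View pics/s1.png

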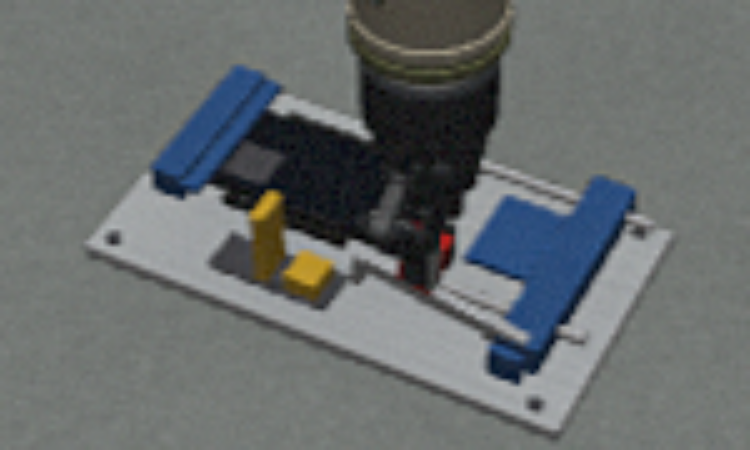

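The picture shows the bar lifted cleanly, with its end at (360,260), above the top of the striker block at (310,260). Next I move forward.

Run:
```python
from h import *; from workcell import arm
p0=np.load('p0.npy'); a,b=arc(.2); g=p0+a*ex+b*ez
print(arm.move_linear(list(g+.006*ex),rate=.02)); rep(arm,'6')
print(arm.move_linear(list(g+.040*ex),rate=.03,threshold=9)); rep(arm,'40'); c=arm.capture('side')
cv2.imwrite('pics/s2.png',cv2.resize(c['pixels'][130:220,180:330,::-1],None,fx=5,fy=5))
```

```text
False
6 6.37 [ 0.5162 -0.0283  0.0657] Fx,Fz -4.63 -4.66 [-4.44  2.5  -4.66] w 0.0136 ff 36.6
False
40 7.65 [ 0.5499 -0.0312  0.0654] Fx,Fz -6.05 -6.83 [-5.81  3.09 -6.83] w 0.0135 ff 36.2
```

View pics/s2.png

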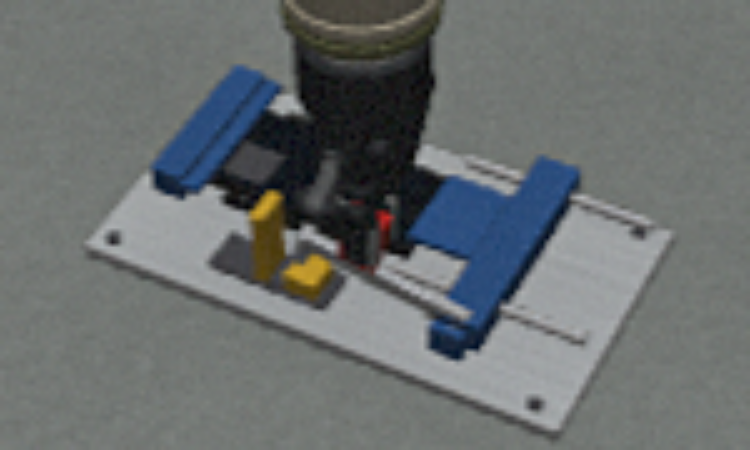

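The jaw has advanced and the bar's end, at (315,255), is passing above the striker towards the wall. Now I feel for the wall slowly.

Run:
```python
from h import *; from workcell import arm
p0=np.load('p0.npy'); a,b=arc(.2); g=p0+a*ex+b*ez
arm.hold(.2); rep(arm,'pre')
print(arm.move_linear(list(g+.070*ex),rate=.008,threshold=4.)); rep(arm,'contact'); arm.hold(.2); rep(arm,'held')
s=arm.observe(); print('travel',(s['position']-g)@ex); c=arm.capture('side')
cv2.imwrite('pics/s3.png',cv2.resize(c['pixels'][130:220,180:330,::-1],None,fx=5,fy=5))
```

```text
pre 7.9 [ 0.5499 -0.0312  0.0654] Fx,Fz -5.66 -7.36 [-5.47  2.38 -7.36] w 0.0136 ff 36.2
True
contact 9.99 [ 0.5648 -0.0324  0.0645] Fx,Fz -1.92 3.08 [-1.89  0.53  3.08] w 0.0136 ff 37.5
held 10.19 [ 0.5637 -0.0323  0.0635] Fx,Fz -4.05 1.01 [-4.15 -0.99  1.01] w 0.0132 ff 37.3
travel 0.0528666742248578
```

View pics/s3.png

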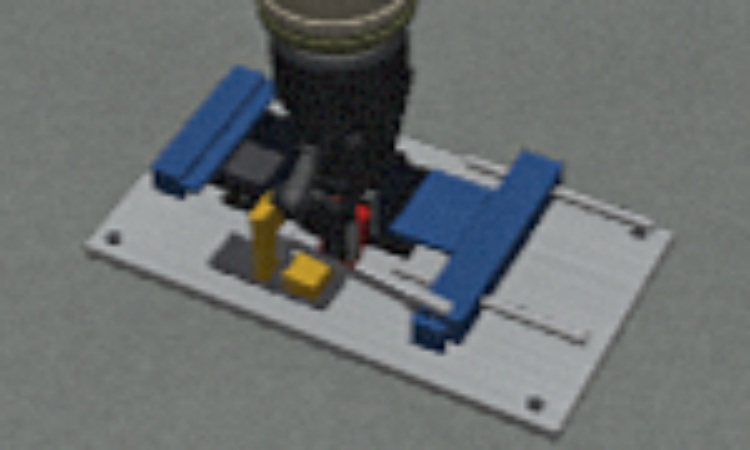

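The forces and travel (53 mm, against about 53 expected) suggest the bar met the wall, after which the arm relaxed about 1 mm. I'll confirm the wall with small guarded steps, reading the force at each one.

Run:
```python
from h import *; from workcell import arm
g=arm.observe()['position']; g[2]=.0660
for i in range(10):
    t=g+.0005*(i+1)*ex
    arm.move_linear(list(t),rate=.005); arm.hold(.05); s=arm.observe(); f=s['ft_force']
    print(i,round(s['clock'],2),((s['position']-g)@ex).round(4),s['position'][2].round(4),'F',(f@ex).round(2),f[2].round(2))
    if f@ex<-9: break
np.save('g.npy',s['position']); np.save('t.npy',t)
```

```text
0 10.97 -0.0011 0.0642 F -5.51 -12.54
1 11.28 -0.0007 0.0642 F -5.89 -12.53
2 11.57 -0.0002 0.0642 F -5.59 -13.17
3 11.88 0.0003 0.0642 F -5.86 -12.54
4 12.18 0.0008 0.0642 F -5.34 -12.87
5 12.47 0.0013 0.0642 F -5.36 -13.62
6 12.78 0.0018 0.0642 F -6.13 -12.73
7 13.07 0.0023 0.0642 F -5.59 -12.95
8 13.38 0.0028 0.0642 F -5.22 -13.49
9 13.68 0.0031 0.0641 F -6.89 -11.3
```

Run:
```python
from h import *; from workcell import arm
t0=np.load('t.npy'); p0=np.load('p0.npy')
for i in range(12):
    t=t0+.0005*(i+1)*ex
    arm.move_linear(list(t),rate=.005); arm.hold(.05); s=arm.observe(); f=s['ft_force']
    print(i,round(s['clock'],2),((s['position']-p0)@ex).round(4),s['position'][2].round(4),'F',(f@ex).round(2),f[2].round(2))
    if f@ex<-8.5: break
np.save('t.npy',t)
c=arm.capture('side'); a=cv2.resize(c['pixels'][150:210,220:300,::-1],None,fx=7,fy=7,interpolation=cv2.INTER_CUBIC)
w=arm.capture('wrist')['pixels'][:,130:370,::-1]; w=cv2.resize(w,(240*420//384,420)); cv2.imwrite('pics/s4.png',np.hstack([a[:420,:530],w]))
```

```text
0 13.97 0.0446 0.0641 F -8.82 -11.61
```

View pics/s4.png

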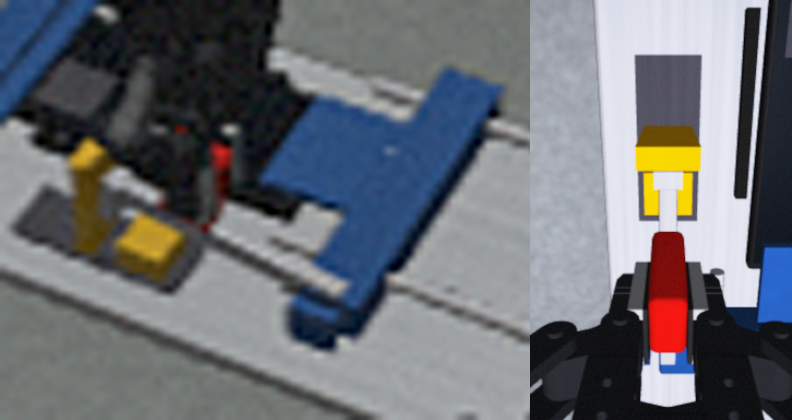

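Contact is confirmed. In the wrist view the bar's end at (668,172) touches the wall face at (668,165), above the striker, and Fx rose from 5.5 to 8.8 N. Next I ease off 1.5 mm and lower along the arc, with guards.

Run:
```python
from h import *; from workcell import arm
p0=np.load('p0.npy'); J=.0514+.0011
for th in (.165,.145,.125,.105,.085,.065,.045,.025,.01,0):
    a,b=arc(th); arm.move_linear(list(p0+(J+a)*ex+b*ez),rate=.015); arm.hold(.05); s=arm.observe(); f=s['ft_force']; d=s['position']-p0
    print(th,round(s['clock'],2),(d@ex).round(4),'jaw~',(d@ex-a).round(4),'dz',d[2].round(4),b.round(4),'F',(f@ex).round(2),f[2].round(2))
    if f@ex<-9.5 or f[2]>9: print('STOP'); break
c=arm.capture('side'); a=cv2.resize(c['pixels'][150:210,220:300,::-1],None,fx=7,fy=7,interpolation=cv2.INTER_CUBIC)
w=arm.capture('wrist')['pixels'][:,130:370,::-1]; w=cv2.resize(w,(240*420//384,420)); cv2.imwrite('pics/s5.png',np.hstack([a[:420,:530],w]))
```

```text
0.165 14.55 0.043 jaw~ 0.0521 dz 0.0107 0.0108 F -5.48 -3.65
0.145 14.87 0.0444 jaw~ 0.0523 dz 0.0097 0.0096 F -6.24 -2.42
0.125 15.18 0.0457 jaw~ 0.0525 dz 0.0085 0.0083 F -4.07 -1.79
0.105 15.5 0.047 jaw~ 0.0526 dz 0.0073 0.0071 F -5.1 -1.45
0.085 15.82 0.0481 jaw~ 0.0526 dz 0.0059 0.0058 F -3.6 0.03
0.065 16.13 0.049 jaw~ 0.0524 dz 0.0044 0.0044 F -4.79 -0.27
0.045 16.45 0.0501 jaw~ 0.0524 dz 0.003 0.0031 F -5.25 -1.49
0.025 16.77 0.0511 jaw~ 0.0524 dz 0.0017 0.0017 F -4.22 -1.47
0.01 17.07 0.052 jaw~ 0.0525 dz 0.0008 0.0007 F -5.0 0.07
0 17.37 0.053 jaw~ 0.053 dz 0.0006 0.0 F -5.89 3.48
```

View pics/s5.png

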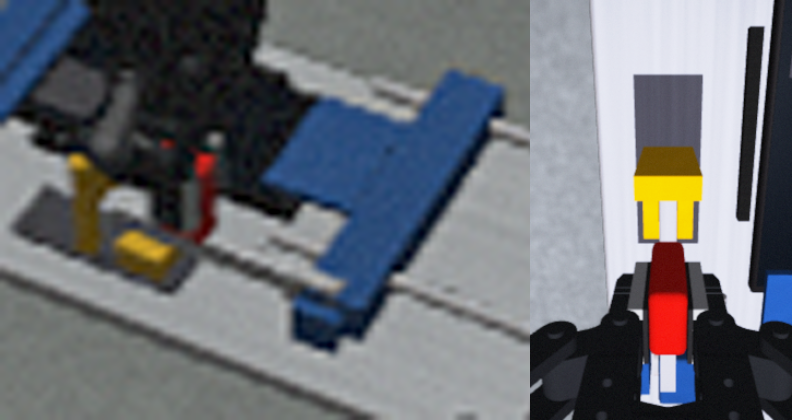

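The bar lies low across the striker at (668,225), and dz is about 0 with a small upward force, so it is on its stop. Now I release, retreat straight up and check.

Run:
```python
from h import *; from workcell import arm; import pickle
arm.release(); rep(arm,'open'); p=arm.observe()['position']
arm.move_linear(list(p+.08*ez),rate=.08); arm.move_linear(list(p+.14*ez-.03*ex),rate=.1); arm.hold(.5); rep(arm,'up')
c=arm.capture('wrist'); cv2.imwrite('pics/w2.png',c['pixels'][...,::-1])
def tab(c,box=(200,60,320,240)):
    m=mask(c,(0,150,200),(8,255,255),box)|mask(c,(172,150,200),(180,255,255),box); r=cv2.minAreaRect(np.argwhere(m)[:,::-1].astype(np.float32)); return r,onz(c,cv2.boxPoints(r),.087).mean(0)
r,T=tab(c); print(r,T,'tab moved',(T-[.5222,-.0295,.087])@ex)
arm.hold(.5); print(tab(arm.capture('wrist'))[1])
s=arm.capture('side'); a=cv2.resize(s['pixels'][140:215,190:320,::-1],None,fx=6,fy=6,interpolation=cv2.INTER_CUBIC); cv2.imwrite('pics/s6.png',a)
```

```text
open 18.16 [ 0.5746 -0.0334  0.0531] Fx,Fz -0.11 -0.22 [-0.17 -0.66 -0.22] w 0.0853 ff 0.0
up 20.62 [ 0.5447 -0.0308  0.193 ] Fx,Fz 0.19 0.44 [0.23 0.41 0.44] w 0.0851 ff 0.0
((257.0, 147.0), (30.0, 14.0), 90.0) [ 0.57105806 -0.03392565  0.087     ] tab moved 0.049057523028540446
[ 0.57108049 -0.03360915  0.087     ]
```

View pics/w2.png

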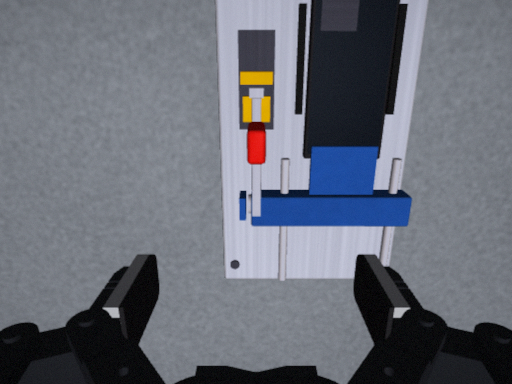

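View pics/s6.png

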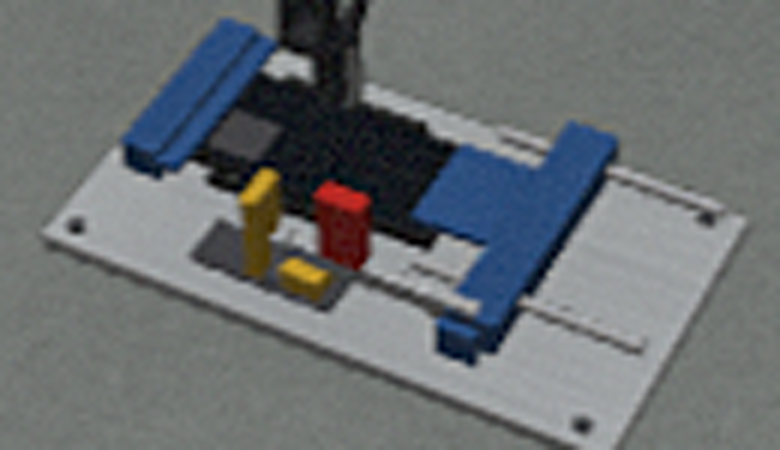

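The bar lies in the slot, with its end at (257,92) just short of the wall at (257,78). The tab stands upright and the jaw is holding still at 49 mm, 4 mm back from contact as the slot geometry predicts. The jaw's lip is over the phone's end.

```bash
python3 -c "
from workcell import arm
print(arm.sign_off())"
```

```text
the job is handed in; nothing more can be done
None
```

I closed the jaw over the phone's end and latched it: the bar sits in the catch's slot and, with the gripper clear, held the jaw still at about 49 mm of travel; I handed the job in at about 21 s.

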